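# Open the instrument case by its paddle latch

### The job

Open the grey steel instrument case whose lid has a sunken dish with a paddle handle, so that the circuit inside can be worked on; the other case, with the bow handle, is screwed shut. Pull the paddle's free edge up to trip the latch, and raise the lid with it to 50 degrees or more. Then let go, so that the lid stands open by itself and the paddle springs back into its dish.

Things in the scene. Friction and masses are not known exactly. Their poses are not given: they have to be found in the camera images.
- paddle_bar (a point): Centre of the T-paddle's cross-bar at its free edge: black, round, 12 mm thick, 42 mm long along the case's y; pinch its flat ends. At rest its top is flush with the lid's top, 116 mm above the table. Sunk dish round it: 82 (x) by 136 (y) mm, floor 32 mm below the bar's centre, front wall 25 mm from it, 47 mm free beside each end. A 28 mm wide plate runs 49 mm back (+x) to its pin.
- lid_hinge (a point): Middle of the lid's hinge line, at the case's back top edge, 110 mm above the table. Axes of the fixed case (200 mm in x, 240 in y): z up, y along the hinge, -x to the front, where the paddle is. The 6 mm lid plate lies above this height, reaching 204 mm to the front, 123 to each side. All closed, from here the bar's centre is at (-157, 0, 0) mm, the paddle's pin at (-108, 0, 0).
- paddle (a joint): Angle of the paddle in the lid, rad: 0 at rest in its dish, growing as the free edge is pulled up about its pin, to a stop at 0.7. A spring returns it (about 2 N at the bar at rest, 6 N at the stop). The latch lets go at about 0.35; below that the lid is locked.
- lid (a joint): Angle of the lid, rad: 0 shut, growing as its front edge rises about the hinge line (carrying the paddle up and back, +x), stop at 1.45. The hinge is stiff: the lid stays at any angle it is left at; raising it by the paddle takes about 10 N.

How it is judged:
By the outcome, as a careful person would: the job done as asked, in the order asked, and still so for the second after the job is handed in, with the robot touching nothing.
It also fails if it takes over 37 s, if anything falls off the work surface, if the arm or the gripper's body presses on something with over 40 N, if the wrist force passes 120 N, or if a joint passes its speed limit or range.

### The arm

A 6-joint arm with a two-finger parallel gripper is mounted at the origin on the work surface. World frame = base frame: x ahead of the robot, y to its left, z up, the work surface at z = 0. Lengths are in m, angles in degrees, forces in N, time in s.
With the tool pointing down it reaches from about 0.4 to 0.825 m from the base axis. Payload 7 kg.
Tool frame: the origin (TCP) lies at the very end of the fingers, on their centre line; the grasp point (between the pads) lies 19 mm behind it; z points along the fingers, y is the direction in which the jaws open and shut (so a half turn about z gives the same grasp; the last joint's range is limited). The gripper opens to 88 mm and grips with 3 to 60 N. Pads are 19 mm wide; open, the fingers measure 130 mm over their backs; the gripper's body (78 mm by 193 mm) begins 47 mm behind the grasp point.
Start: joints at [90.877, 20.546, 0.682, 0, -70.136, -16.507], TCP at [0.182, 0.65, 0.19] pointing down, gripper open.
Joint ranges: [-176.03, 176.03], [-82.01, 121.73], [-58.28, 71.71], [-173.87, 95.51], [-174.79, -0.11], [-173.66, 173.66]. Speed limits (degrees/s): [136.94, 136.94, 172.46, 180, 180, 180].

### API

Orientations are given as [roll, pitch, yaw] about the fixed x, y, z axes, in that order (R = Rz(yaw) Ry(pitch) Rx(roll)).
In Python, from bench import env gives the robot as it stands.
- The arm moves only by the tool play_rows, never from a script. Its argument "moves" is a list of rows, each a list of 3 entries, a list of its own where there are three numbers: the shift along the tool's x, y, z in cm, then the turn, a rotation vector about the tool's x, y, z in degrees, then the opening in per cent of the stroke, from 0 (shut) to 100 (fully open). A call has 1 to 8 rows; each row is the pose to reach, as a shift and turn from the pose measured when the call began, along the tool's axes at that moment; what a row does not reach only later rows make up. A row lasts 1/10 s, in which the tool goes at most 50 mm and 8.59 degrees, less where a joint would pass 70% of its speed; a pose out of reach is approached as far as the arm can. A call with a gripper value outside its range is refused whole. The fingers move at their own pace and stop on an object; "grip_force" is the grip in N (left out, the last holds). Time passes only in rows, so rows that repeat a pose let the fingers close. It gives the time, the measured TCP pose, the force and the opening at its end, in the units of the state.
- env.observe(): the state, without advancing time (a new reading comes with each control period).
- env.grab_frame(name): name is "side" or "top"; returns (picture, depth): 480x640x3 uint8, blue, green, red; 480x640 float32, m along the optical axis (not along the pixel's ray), 0 where there is no reading.
- env.get_calibration(name): a dict with "intrinsics" (3x3 intrinsics, pixels), "rvec" (rotation vector, rad) and "tvec" (3), from world to camera coordinates, as OpenCV has them. Camera axes: x right, y down, z forward; pixel columns grow to the right and rows downward; lengths in m; the calibration is good to about 2 mm. A picture is of the moment at which its call begins. get_calibration takes no time and is no camera call.
- env.close_job(): hands the job in, once; it reports no verdict.
The state is a dict: "time_s": time; "joint_pos": joint angles; "qvel": joint speeds; "joint_efforts": joint torques, N m; "position": TCP position; "orientation": TCP orientation; "contact_force": force on the tool from outside, world axes, zero at the start; "wrist_torque": the same for the moment, N m; "opening": opening from 0.0 (shut) to 1.0 (fully open).
Only numpy, scipy, OpenCV 4.12 (cv2) and the standard library are available. Lean on these libraries where they do the work, as an engineer would, in place of code of your own. Each camera call takes 0.05 s, during which the arm holds its last target.

## Working session

There is one attempt and no reset: what is moved stays moved. The work goes in short steps, Python scripts to look and compute and a tool call to move; the robot and the scene stay as the last step left them, time stands still between calls to the robot, and variables do not carry over. Pictures are saved under pics/ and viewed, and the job is handed in when it is done.

Besides the shell and the picture viewer there is one more tool, called after "Emit:" as name(argument=value, ...), one argument or row to a line, values as JSON. play_rows: Moves the arm, as the interface text tells. Its arguments: {"type":"object","properties":{"moves":{"type":"array","items":{"type":"array"}},"grip_force":{"type":"number"}},"required":["moves"]}

```bash
mkdir -p pics; ls; python3 - <<'E'
from bench import env
import cv2,numpy as np
print(env.observe())
for n in("top","side"):
    p,d=env.grab_frame(n); cv2.imwrite(f"pics/{n}0.png",p); np.save(f"pics/{n}0.npy",d); print(n,env.get_calibration(n))
E
```

```text
pics
{'time_s': 0.0, 'joint_pos': array([ 9.08762226e+01,  2.05909983e+01,  6.34184084e-01, -2.12449093e-02,
       -7.01345375e+01, -1.65080274e+01]), 'qvel': array([-0.01931333, -0.0335748 ,  0.15454257, -0.12266969, -0.01159436,
        0.00876153]), 'joint_efforts': array([-4.08408696e-04, -5.82718670e+01,  2.93047410e+01,  6.99748859e+00,
        6.86637824e-03, -1.49787202e-04]), 'position': array([0.18174422, 0.64951087, 0.18942723]), 'orientation': array([ 1.79906738e+02, -6.81188733e-03, -1.56390345e+01]), 'contact_force': array([ 0.32091441, -0.19061   , -0.13732941]), 'wrist_torque': array([-0.01523822, -0.02881736,  0.03125963]), 'opening': 1.002190416048151}
top {'intrinsics': array([[521.79099447,   0.        , 322.31038107],
       [  0.        , 521.79099447, 233.76901661],
       [  0.        ,   0.        ,   1.        ]]), 'rvec': array([ 2.19544032, -2.13694129,  0.13704015]), 'tvec': array([-0.01738373,  0.60970524,  0.88831907])}
side {'intrinsics': array([[577.10514528,   0.        , 321.89627852],
       [  0.        , 577.10514528, 250.62157059],
       [  0.        ,   0.        ,   1.        ]]), 'rvec': array([ 2.09054538, -0.86940747,  0.42763734]), 'tvec': array([-0.42541155,  0.37849218,  0.61107386])}
```

View pics/top0.png

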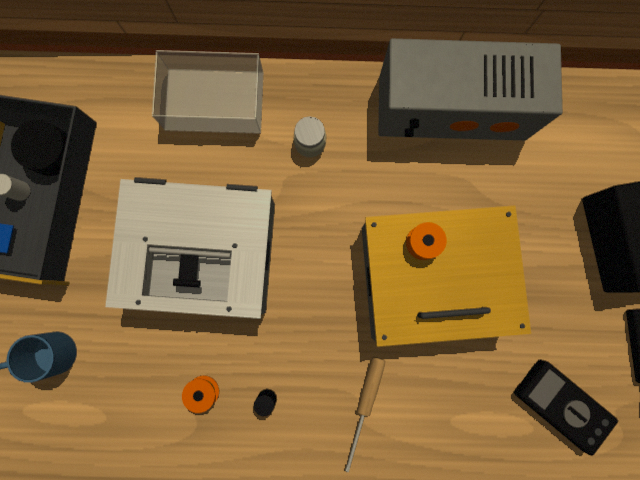

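View pics/side0.png

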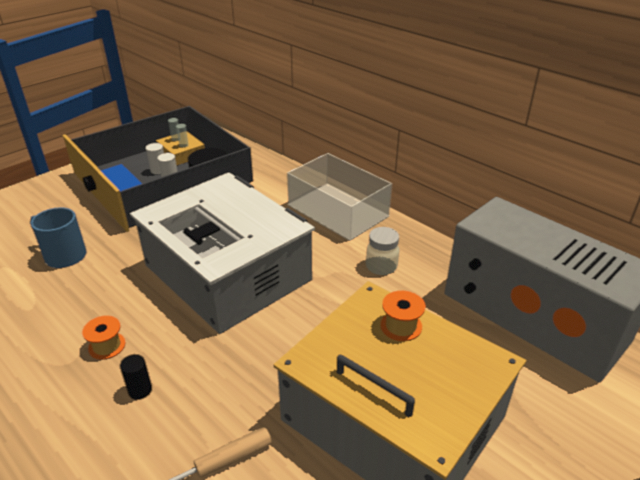

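Top view: the paddle case has a whitish lid (corners about (120,180), (272,190), (268,318), (108,306)), with two hinges on its upper edge. The black T bar is near (187,283). The yellow lid with the bow handle is the screwed-shut one. Next I measure.

```bash
cat > h.py <<'E'
import cv2,numpy as np
from bench import env
def cal(n):
    c=env.get_calibration(n); return c["intrinsics"],cv2.Rodrigues(c["rvec"])[0],np.array(c["tvec"]).ravel()
def ray(n,uv,z):
    K,R,t=cal(n); o=-R.T@t; uv=np.atleast_2d(uv).astype(float)
    d=(R.T@np.linalg.inv(K)@np.c_[uv,np.ones(len(uv))].T).T
    return o+d*((z-o[2])/d[:,2])[:,None]
def pts(n,d):
    K,R,t=cal(n); v,u=np.mgrid[:480,:640]
    P=np.stack([(u-K[0,2])/K[0,0]*d,(v-K[1,2])/K[1,1]*d,d],-1)
    return (P-t)@R
def pix(n,P):
    K,R,t=cal(n); return cv2.projectPoints(np.array(P,float).reshape(-1,1,3),cv2.Rodrigues(R)[0],t,K,None)[0].reshape(-1,2)
E
python3 - <<'E'
from h import *
np.set_printoptions(precision=4,suppress=True)
for n in("top","side"):
    p=cv2.imread(f"pics/{n}0.png"); d=np.load(f"pics/{n}0.npy"); P=pts(n,d)
    hsv=cv2.cvtColor(p,cv2.COLOR_BGR2HSV)
    m=((hsv[...,1]<50)&(hsv[...,2]>150)&(abs(P[...,2]-.116)<.012)).astype(np.uint8)
    k,l,s,c=cv2.connectedComponentsWithStats(m); i=1+s[1:,4].argmax()
    cs=cv2.findContours((l==i).astype(np.uint8),cv2.RETR_EXTERNAL,cv2.CHAIN_APPROX_NONE)[0]
    cn=max(cs,key=cv2.contourArea); W=ray(n,cn[:,0],.116)
    r=cv2.minAreaRect(W[:,:2].astype(np.float32)); print(n,s[i],r); print(cv2.boxPoints(r))
    print("lid z",np.median(P[l==i][:,2]))
    # bar
    x,y,w,h,_=s[i]
    b=np.zeros_like(m); b[y:y+h,x:x+w]=1
    b&=((hsv[...,2]<45)&(abs(P[...,2]-.113)<.01)&(d>0)).astype(np.uint8)
    k,l2,s2,c2=cv2.connectedComponentsWithStats(b)
    for j in range(1,k):
        if s2[j,4]>15:print(s2[j],c2[j],ray(n,c2[j],.114), np.median(P[l2==j],axis=0))
E
```

```text
top [ 181  239   86   79 1804] ((0.5300977826118469, 0.15514571964740753), (0.12657901644706726, 0.12468144297599792), 87.2906494140625)
[[0.4648 0.0949]
 [0.5894 0.089 ]
 [0.5954 0.2154]
 [0.4708 0.2213]]
lid z 0.11637102455007099
[181 254  19  34 537] [189.1229 270.5475] [[0.5356 0.2114 0.114 ]] [0.5363 0.2115 0.1132]
side [ 131  173  183  109 8025] ((0.5709781050682068, 0.2108747959136963), (0.24770450592041016, 0.20692676305770874), 87.35009002685547)
[[0.4619 0.0919]
 [0.6686 0.0824]
 [0.6801 0.3298]
 [0.4734 0.3394]]
lid z 0.11523560011118737
[184 222  36  23 368] [201.4538 231.7446] [[0.53   0.2079 0.114 ]] [0.5312 0.2098 0.1119]
```

```bash
python3 - <<'E'
from h import *
np.set_printoptions(precision=4,suppress=True)
n="top";p=cv2.imread(f"pics/{n}0.png"); d=np.load(f"pics/{n}0.npy"); P=pts(n,d)
hsv=cv2.cvtColor(p,cv2.COLOR_BGR2HSV)
m=((hsv[...,1]<60)&(hsv[...,2]>110)&(abs(P[...,2]-.116)<.015)).astype(np.uint8)
m[:,:100]=0;m[:,285:]=0;m[:170]=0;m[330:]=0
cs=cv2.findContours(m,cv2.RETR_EXTERNAL,cv2.CHAIN_APPROX_NONE)[0]
cn=max(cs,key=cv2.contourArea); W=ray(n,cn[:,0],.116)
r=cv2.minAreaRect(W[:,:2].astype(np.float32)); print(r,cv2.boxPoints(r))
a=np.radians(-2.65);ex=np.array([np.cos(a),np.sin(a)])
# bar: rows/extent of dark pixels near bar via height>0.105
for n in("top","side"):
    p=cv2.imread(f"pics/{n}0.png"); d=np.load(f"pics/{n}0.npy")
    hsv=cv2.cvtColor(p,cv2.COLOR_BGR2HSV);P=pts(n,d)
    b=(hsv[...,2]<60)&(abs(P[...,2]-.113)<.012)&(abs(P[...,0]-.53)<.05)&(abs(P[...,1]-.21)<.04)
    v,u=np.nonzero(b); W=ray(n,np.c_[u,v],.114)[:,:2]
    X=W@ex; Y=W@[-ex[1],ex[0]]
    print(n,len(X),"x pct",np.percentile(X,[0,3,97,100]),"y",np.percentile(Y,[0,3,97,100]))
    f=X<X.min()+.012; print("bar y range",Y[f].min(),Y[f].max())
    for bx in np.arange(X.min(),X.max(),.006): 
        f=(X>=bx)&(X<bx+.006); print(round(bx,4),Y[f].min(),Y[f].max())
    im=cv2.resize(p[230:330,100:280] if n=="top" else p[170:290,120:320],None,fx=4,fy=4); cv2.imwrite(f"pics/{n}crop.png",im)
h=np.array([.5710,.2109])
print("side-based bar",h-.055*ex,"caseframe",(h-.055*ex)@ex,(h-.055*ex)@[-ex[1],ex[0]])
E
```

```text
((0.5726974010467529, 0.21247537434101105), (0.2455703616142273, 0.20592597126960754), 87.3856430053711) [[0.4642 0.0945]
 [0.67   0.0851]
 [0.6812 0.3304]
 [0.4754 0.3398]]
top 631 x pct [0.5003 0.5015 0.5494 0.5511] y [0.2176 0.2218 0.2554 0.26  ]
bar y range 0.21756991794698985 0.2599802116465299
0.5003 0.21756991794698985 0.25964484912347985
0.5063 0.21820353756395358 0.2599802116465299
0.5123 0.22360724995905462 0.25128287653977566
0.5183 0.22424727067733996 0.2519476438744768
0.5243 0.22361636054356823 0.2522804677886245
0.5303 0.22393694777698633 0.25168677681471086
0.5363 0.22441836020751518 0.25218684472573166
0.5423 0.22362551187016697 0.25268757675792264
0.5483 0.22410758125991995 0.2515918302723676
side 390 x pct [0.4959 0.4981 0.5457 0.5477] y [0.2063 0.2109 0.2517 0.2597]
bar y range 0.20629965883393828 0.2597495392668843
0.4959 0.20629965883393828 0.2559322077989145
0.5019 0.20639781684130085 0.2597495392668843
0.5079 0.21558018327300088 0.24696245677366785
0.5139 0.2170497904484063 0.24848446533540675
0.5199 0.21717476813343087 0.24642786096999916
0.5259 0.21730032836035015 0.24909277754429457
0.5319 0.21643708679898283 0.249297483561007
0.5379 0.21656180004715636 0.24950316878970377
0.5439 0.2166871000761498 0.2474243580411073
side-based bar [0.5161 0.2134] caseframe 0.5056384681266206 0.23707449895894753
```

View pics/topcrop.png

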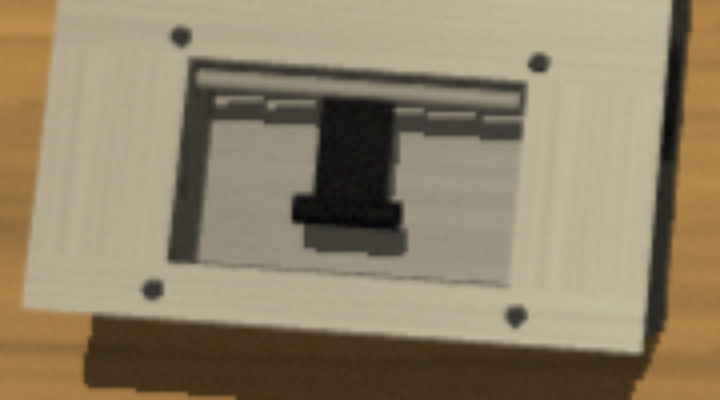

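Both views agree. The bar centre is at about world (0.5165, 0.2143, 0.110), case yaw is about -2.6°, and the hinge is 157 mm behind the bar. Next is a planning helper.

```bash
cat >> h.py <<'E'
from scipy.spatial.transform import Rotation as Rn
YAW=-2.63; a=np.radians(YAW)
ex=np.array([np.cos(a),np.sin(a),0]); ey=np.array([-ex[1],ex[0],0]); ez=np.array([0,0,1.])
BAR=np.array([.5165,.2143,.110]); HINGE=BAR+.157*ex
def tool(tilt): # tilt: deg, tool top leaning to +x case
    return Rn.from_euler('z',YAW,degrees=True)*Rn.from_euler('y',tilt,degrees=True)*Rn.from_euler('x',180,degrees=True)
def barpos(th,ph): return HINGE+ex*(-.108*np.cos(th)-.049*np.cos(th+ph))+ez*(.108*np.sin(th)+.049*np.sin(th+ph))
def rows(tg): # tg list of (grasp point world, tilt)
    s=env.observe(); p0=s["position"]; R0=Rn.from_euler('xyz',s["orientation"],degrees=True)
    for g,t in tg:
        R=tool(t); p=g+R.apply([0,0,.019])
        print(np.round(R0.inv().apply(p-p0)*100,2).tolist(),np.round((R0.inv()*R).as_rotvec(degrees=True),1).tolist())
def st():
    s=env.observe(); R=Rn.from_euler('xyz',s["orientation"],degrees=True)
    g=s["position"]-R.apply([0,0,.019]); r=g-HINGE
    print("t",round(s["time_s"],2),"tcp",s["position"].round(4),s["orientation"].round(1),"F",np.round(s["contact_force"],1),"op",round(float(s["opening"]),3),
     "\n grasp rel hinge mm",np.round([r@ex*1e3,r@ey*1e3,r[2]*1e3],1),"q",np.round(s["joint_pos"],1))
E
python3 - <<'E'
from h import *
st(); rows([(BAR+ez*.099,0),(BAR+ez*.05,0),(BAR,0)])
E
```

```text
t 0.1 tcp [0.1817 0.6495 0.1895] [179.9  -0.  -15.6] F [-0.3 -0.3  0.2] op 1.003 
 grasp rel hinge mm [-511.4  419.5   98.5] q [ 90.9  20.6   0.6  -0.  -70.1 -16.5]
[43.97, 32.89, 0.01] [0.1, 0.0, -13.0]
[43.97, 32.88, 4.91] [0.1, 0.0, -13.0]
[43.97, 32.88, 9.91] [0.1, 0.0, -13.0]
```

Emit:
play_rows(
  moves=[
    [[4,3,0],[0,0,-2],70],
    [[8,6,0],[0,0,-4],70],
    [[12,9,0],[0,0,-5],70],
    [[16,12,0],[0,0,-6],70],
    [[20,15,0],[0,0,-7],70],
    [[24,18,0],[0,0,-8],70],
    [[28,21,0],[0,0,-9],70],
    [[32,24,0],[0,0,-10],70],
  ],
  grip_force=35,
)

```text
time_s: 0.9
position: [0.4257, 0.3305, 0.1899]
orientation: [179.9, 0.0, -5.6]
contact_force: [0.8, 0.6, -0.9]
opening: 0.701
```

```bash
python3 - <<'E'
from h import *
st(); rows([(BAR+ez*.099,0),(BAR+ez*.05,0),(BAR,0)])
E
```

```text
t 0.9 tcp [0.4257 0.3305 0.1899] [179.9   0.   -5.6] F [ 0.8  0.6 -0.9] op 0.701 
 grasp rel hinge mm [-253.   112.    98.9] q [ 58.7   7.8 -16.5   0.  -65.8  25.7]
[10.17, 10.69, 0.0] [0.1, 0.0, -2.9]
[10.17, 10.68, 4.9] [0.1, 0.0, -2.9]
[10.17, 10.67, 9.9] [0.1, 0.0, -2.9]
```

Emit:
play_rows(
  moves=[
    [[3,3.2,0],[0,0,-1],70],
    [[6,6.3,0],[0,0,-2],70],
    [[8.5,9,0],[0,0,-2.5],70],
    [[10.2,10.7,0],[0,0,-2.9],70],
    [[10.2,10.7,0],[0,0,-2.9],70],
    [[10.2,10.7,2],[0,0,-2.9],70],
    [[10.2,10.7,3],[0,0,-2.9],70],
    [[10.2,10.7,3],[0,0,-2.9],70],
  ],
)

```text
time_s: 1.7
position: [0.5155, 0.2137, 0.1582]
orientation: [179.8, 0.2, -2.7]
contact_force: [-0.2, 0.2, 0.3]
opening: 0.699
```

```bash
python3 - <<'E'
from h import *
st(); rows([(BAR+ez*.04,0),(BAR,0)])
p,d=env.grab_frame("side"); cv2.imwrite("pics/side1.png",p)
p,d=env.grab_frame("top"); cv2.imwrite("pics/top1.png",p)
E
```

```text
t 1.7 tcp [0.5155 0.2137 0.1582] [179.8   0.2  -2.7] F [-0.2  0.2  0.3] op 0.699 
 grasp rel hinge mm [-157.9   -0.6   67.2] q [ 42.6  11.1 -16.7   0.  -62.4  44.7]
[0.11, -0.07, 2.72] [0.2, 0.2, -0.0]
[0.12, -0.09, 6.72] [0.2, 0.2, -0.0]
```

View pics/side1.png

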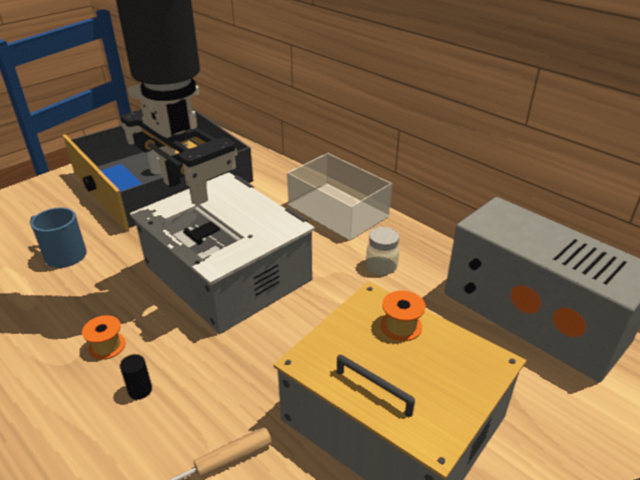

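View pics/top1.png

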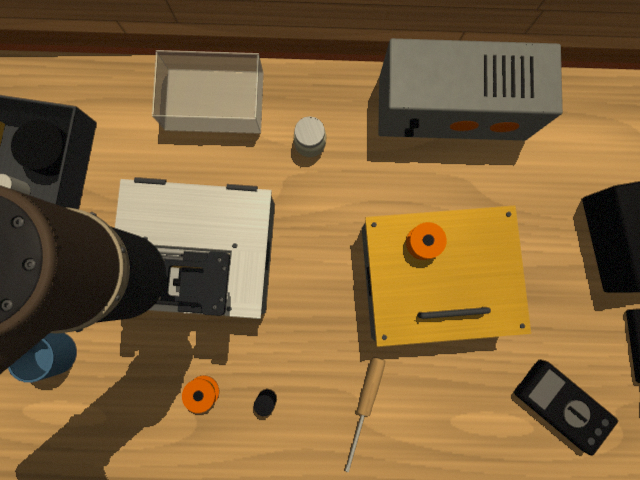

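The gripper hangs over the dish, with the nearer fingertip at about (199,200) in the side view and the arm clear of other items. Now I descend.

Emit:
play_rows(
  moves=[
    [[0.1,-0.1,1],[0.2,0.2,0],70],
    [[0.1,-0.1,2.2],[0.2,0.2,0],70],
    [[0.1,-0.1,3.4],[0.2,0.2,0],70],
    [[0.1,-0.1,4.6],[0.2,0.2,0],70],
    [[0.1,-0.1,5.6],[0.2,0.2,0],70],
    [[0.1,-0.1,6.3],[0.2,0.2,0],70],
    [[0.1,-0.1,6.6],[0.2,0.2,0],70],
    [[0.1,-0.1,6.6],[0.2,0.2,0],70],
  ],
)

```text
time_s: 2.6
position: [0.5176, 0.2151, 0.0937]
orientation: [-179.9, -0.1, -2.6]
contact_force: [0.3, -0.2, 0.9]
opening: 0.697
```

```bash
python3 - <<'E'
from h import *
st(); rows([(BAR,0)])
p,d=env.grab_frame("side"); cv2.imwrite("pics/side2.png",cv2.resize(p[100:300,100:340],None,fx=3,fy=3))
E
```

```text
t 2.6 tcp [0.5176 0.2151 0.0937] [-1.799e+02 -1.000e-01 -2.600e+00] F [ 0.3 -0.2  0.9] op 0.697 
 grasp rel hinge mm [-156.     0.9    2.7] q [ 42.6  14.5 -21.6   0.1 -53.7  44.7]
[-0.11, 0.09, 0.27] [-0.1, -0.1, 0.0]
```

View pics/side2.png

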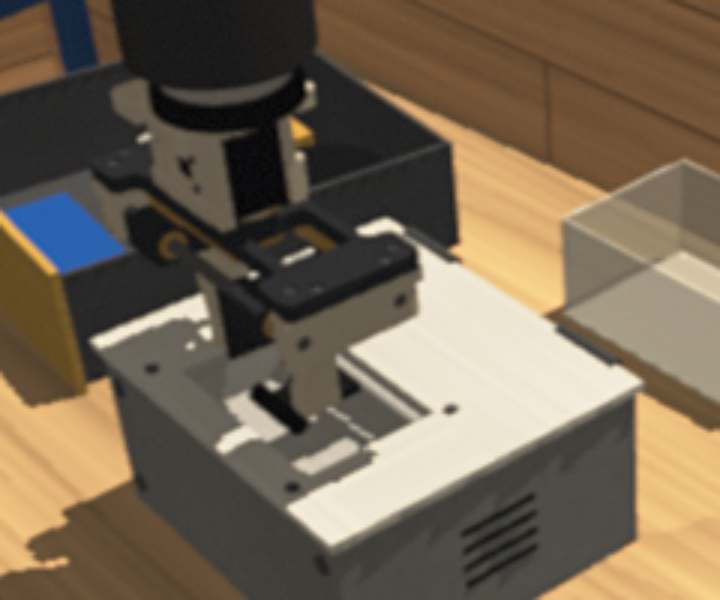

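```bash
python3 - <<'E'
from h import *
q=lambda P:((pix("side",P)-[100,100])*3).round(0).tolist()
print("bar ends",q([BAR-ey*.021,BAR+ey*.021]))
g=np.array([.5176,.2151,.0937]); 
for s in(-1,1): print("finger inner tip",s,q([g+s*ey*.031-ex*.0095,g+s*ey*.031+ex*.0095,g+s*ey*.031+ez*.02]))
E
```

```text
bar ends [[299.0, 423.0], [258.0, 390.0]]
finger inner tip -1 [[299.0, 461.0], [329.0, 447.0], [310.0, 425.0]]
finger inner tip 1 [[239.0, 411.0], [268.0, 398.0], [248.0, 376.0]]
```

```bash
python3 - <<'E'
from h import *
p,d=env.grab_frame("side"); 
c=cv2.convertScaleAbs(p[200:265,160:240],alpha=1.6,beta=20)
cv2.imwrite("pics/side3.png",cv2.resize(c,None,fx=9,fy=9,interpolation=cv2.INTER_CUBIC))
E
```

```text
(no output)
```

View pics/side3.png

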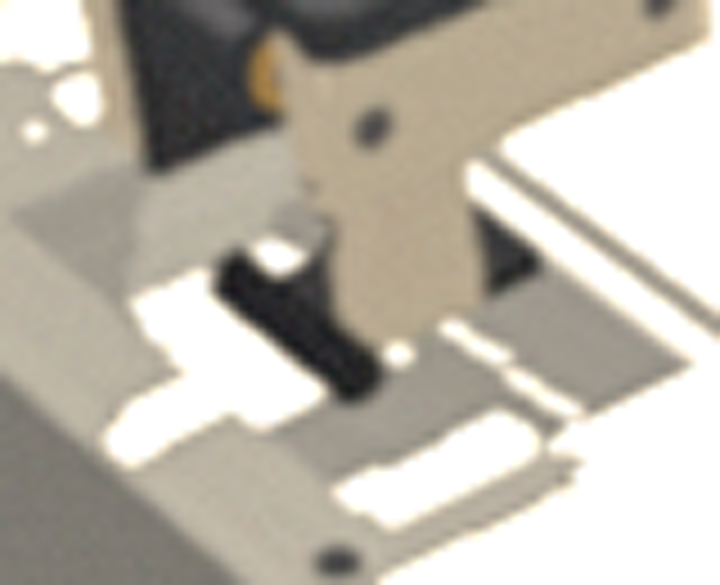

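```bash
python3 - <<'E'
from h import *
np.set_printoptions(precision=4,suppress=True)
p,d=env.grab_frame("side"); P=pts("side",d)
for u,v in[(200,230),(203,230),(203,234),(206,230),(210,232),(203,224),(193,235),(187,230),(199,241),(203,245)]:
    w=P[v,u]-HINGE; print(u,v,p[v,u],"rel hinge",np.round([w@ex*1e3,w@ey*1e3,w[2]*1e3]))
print(ray("side",[203,238],.0937)-HINGE)
E
```

```text
200 230 [ 79  94 104] rel hinge [-166.  -45.   39.]
203 230 [ 77  93 101] rel hinge [-161.  -45.   37.]
203 234 [ 77  93 101] rel hinge [-162.  -44.   29.]
206 230 [ 77  92 101] rel hinge [-155.  -44.   34.]
210 232 [ 79  94 102] rel hinge [-151.  -47.   29.]
203 224 [ 77  93 101] rel hinge [-161.  -48.   50.]
193 235 [15 15 13] rel hinge [-160.   -8.    7.]
187 230 [8 8 6] rel hinge [-158.   14.    4.]
199 241 [11 12  9] rel hinge [-157.  -19.   -1.]
203 245 [78 86 90] rel hinge [-138.    6.  -33.]
[[-0.1374  0.009  -0.0163]]
```

```bash
python3 - <<'E'
from h import *
np.set_printoptions(linewidth=200,suppress=True)
p,d=env.grab_frame("side"); P=pts("side",d); w=P-HINGE
Y=(w@ey*1e3).round(0).astype(int);Z=(w[...,2]*1e3).round(0).astype(int);X=(w@ex*1e3).round(0).astype(int)
print("Y\n",Y[226:254:2,190:218:2]);print("Z\n",Z[226:254:2,190:218:2]);print("V\n",p[226:254:2,190:218:2,1])
st()
E
```

```text
Y
 [[-711   67   65  -33  -41  -47  -47  -49  -46  -47  -45  -44   -1   -7]
 [  63   60   18  -32  -40  -48  -45  -45  -45  -47  -43  -45   -9  -10]
 [  10   12   10  -31  -40  -47  -45  -45  -46  -48  -47  -43  -12  -13]
 [   7    1    5    2  -36  -45  -44  -45  -45  -45  -46  -45  -13   21]
 [   1    0   -4   -4  -37  -44  -46  -46  -44  -46  -44   21   21   18]
 [  -1   -4   -9  -11  -32  -42  -43  -44  -43   21   20   19   18   14]
 [  -3   -6  -11  -14  -17  -20  -45   22   19   18   16   12   11   10]
 [  32   -7  -12  -20  -19  -19  -18   16   13   11   12   10    5    1]
 [  27   25  -15  -21  -21  -20   14   14    9    8    6 -711    1    0]
 [  22   19   18   17  -17   12    9    5    4    4    2   -3   -5   -8]
 [  18   16   15   12    9    8    4    3    2   -3   -5   -4  -10  -10]
 [  13   12    9    4    5    4    1   -3   -5  -11   -9  -13  -14  -18]
 [ -36    7    5    3    2   -1   -6   -6  -10  -11  -13  -16  -19  -21]
 [ -44  -46  -45   -3   -6   -8  -10  -12  -14  -16  -18  -22  -68  -68]]
Z
 [[564 -33 -33  41  45  48  47  46  43  42  38  36   0   3]
 [-32 -31  -
[... 1053 characters left out ...]

 [  8  15  11   9  49  86  93  91  87 100 165 104  81  84]
 [ 98  13  12  15  18  36  92 163  93  81  91 154 145  99]
 [192 116  19  14  12  13  68 125  85  83  82  83 111 119]
 [200 198 154  47  11   6  56  83  84  83  83  81  81 117]
 [204 199 160  78  35  52  82  85  84  86  84  81  79  77]
 [162 107  81  83  83  86  86  86  85  83  79 100 156 148]
 [ 89  83  86  83  83  85  84  85  83  82 158 197 201 200]
 [100  94  86  83  84  81  80  83 124 185 199 201 203 199]
 [100  99  96  84  84 124 149 178 203 205 206 199 173 126]]
t 2.8 tcp [0.518  0.2155 0.0947] [-179.9   -0.2   -2.6] F [-0.7  0.3 -0.1] op 0.702 
 grasp rel hinge mm [-155.6    1.2    3.7] q [ 42.6  14.5 -21.6   0.1 -53.7  44.7]
```

By depth, the bar is where I expected it. The visible finger ends about 37 mm higher than the reported TCP implies. I'll test this by closing gently: a stop near 0.48 would mean the pads hold the bar.

Emit:
play_rows(
  moves=[
    [[0,0,0.3],[0,0,0],55],
    [[0,0,0.3],[0,0,0],50],
    [[0,0,0.3],[0,0,0],45],
    [[0,0,0.3],[0,0,0],42],
    [[0,0,0.3],[0,0,0],42],
  ],
  grip_force=5,
)

```text
time_s: 3.3
position: [0.5181, 0.2155, 0.0917]
orientation: [-179.9, -0.2, -2.6]
contact_force: [0.5, 0.1, -0.3]
opening: 0.421
```

```bash
python3 - <<'E'
from h import *
st()
p,d=env.grab_frame("side"); P=pts("side",d);w=P-HINGE
c=cv2.convertScaleAbs(p[180:265,140:240],alpha=1.6,beta=20)
cv2.imwrite("pics/side4.png",cv2.resize(c,None,fx=7,fy=7,interpolation=cv2.INTER_CUBIC))
np.set_printoptions(linewidth=200,suppress=True)
Y=(w@ey*1e3).round(0).astype(int);Z=(w[...,2]*1e3).round(0).astype(int)
print("Y\n",Y[220:246:2,186:218:2]);print("Z\n",Z[220:246:2,186:218:2])
E
```

```text
t 3.3 tcp [0.5181 0.2155 0.0917] [-179.9   -0.2   -2.6] F [ 0.5  0.1 -0.3] op 0.421 
 grasp rel hinge mm [-155.6    1.3    0.7] q [ 42.6  14.6 -21.8   0.1 -53.4  44.7]
Y
 [[  20   19   70  -24  -85  -87  -88  -89  -87  -88  -88  -87   15   11    9   14]
 [  70   72   69  -21  -83  -88  -85  -86  -87  -34  -33   16   10    8    5    3]
 [  67   71   69  -20  -29  -88  -88  -33  -33  -33  -32  -33    5    5    0   -2]
 [  72   70   68  -22  -30  -33  -36  -33  -34  -33  -33  -33    2    0   -2   -7]
 [  20   20   64   62  -25  -32  -33  -34  -33  -31  -31  -32   -4   -4   -6  -12]
 [  14   13   12   11  -26  -34  -32  -33  -32  -35  -35  -33   -8  -12  -14  -11]
 [  11    8    4    1  -24  -33  -33  -33  -32  -35  -33  -12  -12  -13  -12   23]
 [   5    7    2   -1  -20  -30  -35  -33  -34  -13  -13  -15  -13   24   21   19]
 [  48    2   -1   -7  -11  -13  -29  -13  -12  -13  -12   21   19   16   16   12]
 [  41   39   -1   -7  -13  -16  -19  -17  -12   22   20   17   15   11   10   10]
 [  37   36   34   -8  -14  -20  -18  -20  -20   17   15   12   10    8    4    4]
 [  35   31   27
[... 325 characters left out ...]
  38  35  34   3   1   3   2]
 [-31 -32 -32  35  40  41  41  37  36  34  33  31   1   1   1   3]
 [  5   3 -33 -33  33  36  35  34  32  29  27  26   2   0   0   3]
 [  6   4   4   3  29  34  31  30  27  28  27  23   1   3   2  -2]
 [  4   4   6   7  25  30  28  26  24  25  21   3   1   0  -3 -33]
 [  4   1   4   5  17  24  26  22  21   3   1   1  -2 -34 -34 -34]
 [-33   2   2   5   7   6  18   3   0  -1  -4 -32 -32 -32 -33 -32]
 [-31 -31  -2   2   5   5   6   3  -4 -33 -33 -32 -33 -32 -32 -35]
 [-32 -33 -33  -2   2   5   1   1  -1 -33 -33 -33 -33 -33 -32 -33]
 [-34 -33 -32 -33  -1  -1   0 564 -32 -33 -33 -32 -33 -32 -34 -34]
 [-33 -33 -33 -34 -34 -32  -5 -32 -34 -33 -32 -33 -33 -34 -34 -34]]
```

View pics/side4.png

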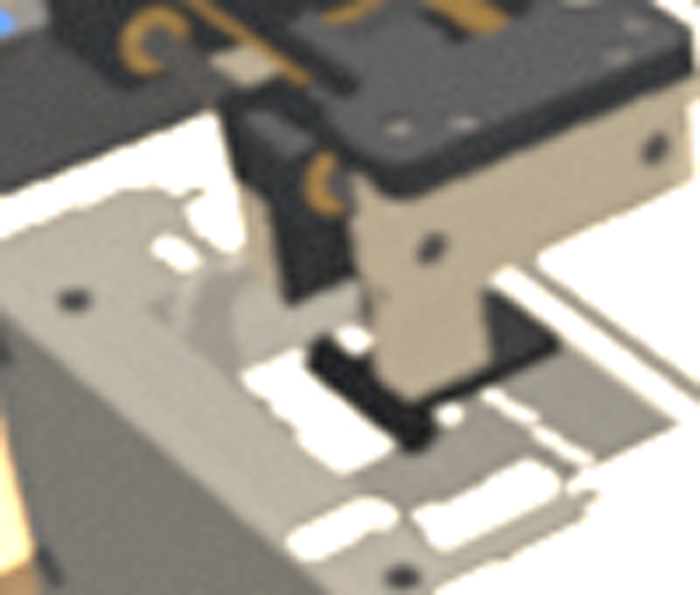

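The gripper closed to 0.42 without touching the bar, so the fingertips really are about 35 mm higher than the reported TCP says; x and y agree. I trust the camera on this. I'll reopen, go lower and check by depth.

Emit:
play_rows(
  moves=[
    [[0,0.1,0],[0,0,0],70],
    [[0,0.1,0],[0,0,0],70],
    [[0,0.1,0],[0,0,0],70],
    [[0,0.1,0.6],[0,0,0],70],
    [[0,0.1,1.2],[0,0,0],70],
    [[0,0.1,1.7],[0,0,0],70],
    [[0,0.1,1.7],[0,0,0],70],
  ],
  grip_force=35,
)

```text
time_s: 4.05
position: [0.5174, 0.2141, 0.0735]
orientation: [-179.9, -0.1, -2.6]
contact_force: [1.2, -0.9, -1.0]
opening: 0.702
```

```bash
cat >> h.py <<'E'
def fing(show=None):
    p,d=env.grab_frame("side"); w=pts("side",d)-HINGE
    X,Y,Z=w@ex*1e3,w@ey*1e3,w[...,2]*1e3
    hsv=cv2.cvtColor(p,cv2.COLOR_BGR2HSV)
    m=(abs(X+156)<60)&(Y<-24)&(Y>-62)&(Z>-25)&(Z<60)&(hsv[...,2]<125)&(d>0)
    m[:190]=0
    yo=np.median(Y[m]); f=m&(abs(Y-yo)<4)
    print("finger outer y",yo.round(1),"bottom z pct1,5",np.percentile(Z[f],[0,1,3]).round(1),"x range",np.percentile(X[f],[2,50,98]).round(1),f.sum())
    if show: cv2.imwrite(show,cv2.resize(cv2.convertScaleAbs(p[150:265,120:260],alpha=1.5,beta=15),None,fx=5,fy=5,interpolation=cv2.INTER_CUBIC))
E
python3 - <<'E'
from h import *
st(); fing("pics/side5.png")
E
```

```text
t 4.05 tcp [0.5174 0.2141 0.0735] [-1.799e+02 -1.000e-01 -2.600e+00] F [ 1.2 -0.9 -1. ] op 0.702 
 grasp rel hinge mm [-156.1   -0.2  -17.5] q [ 42.6  15.8 -23.    0.1 -51.1  44.8]
finger outer y -46.1 bottom z pct1,5 [-24.8 -23.7 -17. ] x range [-204.5 -161.3 -101.2] 283
```

View pics/side5.png

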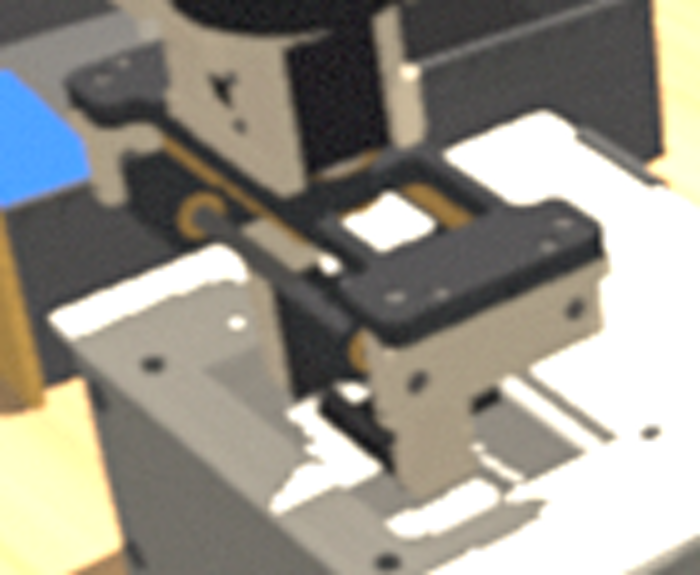

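```bash
cat >> h.py <<'E'
def rayY(uv,y): # side ray onto case plane y (m rel hinge)
    K,R,t=cal("side"); o=-R.T@t; d=R.T@np.linalg.inv(K)@np.array([uv[0],uv[1],1.]); o=o-HINGE
    q=o+d*((y-o@ey)/(d@ey)); return np.round([q@ex*1e3,q@ey*1e3,q[2]*1e3],1)
E
python3 - <<'E'
from h import *
np.set_printoptions(linewidth=200,suppress=True)
print(rayY((206,248.4),-.046), rayY((204,239),-.034))
p,d=env.grab_frame("side"); w=pts("side",d)-HINGE
print((w@ey*1e3).round(0).astype(int)[236:256:2,192:222:2]);print((w[...,2]*1e3).round(0).astype(int)[236:256:2,192:222:2])
E
```

```text
[-161.3  -46.     1.4] [-155.8  -34.    10.8]
[[  -5   -8  -12  -34  -45  -48  -47  -49  -48  -46  -47   15   14    9    7]
 [  -7  -11  -14  -35  -42  -49  -47  -47  -46  -49  -47  -45    7    6    4]
 [  -7  -15  -20  -30  -42  -45  -43  -46  -48  -47  -45  -49    4 -711    0]
 [  27  -13  -19  -17  -39  -46  -47  -45  -48  -45  -45  -46   -4   -5   -5]
 [  20   18   15  -19  -41  -44  -46  -46  -46  -46  -46  -47   -6   -8  -12]
 [  16   13   13    9  -38  -45  -48  -45  -48  -44   -6  -10  -12  -11  -17]
 [  10    8    6    4    3  -43  -45  -45   -9   -7  -11  -15  -14  -17  -22]
 [   8    7    2   -1   -3   -6   -9   -9  -11  -13  -16  -16  -23  -66  -67]
 [ -44  -45   -2   -4   -6  -11  -11  -13  -19  -17  -19  -67  -68  -72  -72]
 [ -49  -52  -54  -11  -11  -13  -15  -21  -21  -67  -69  -73  -74  -77  -77]]
[[  4   4   6  22  28  30  27  27  24  21  20 -32 -34 -32 -32]
 [  1   3   4  18  22  27  23  21  19  20  16  13 -32 -33 -34]
 [ -2   2   4  11  19  19  16  17  17  14  11  12 -34 564 -34]
 [-33  -3   0  -3  13  17  16  13  13   9   7   6 -31 -32 -34]
 [-32 -32 -32  -5  11  12  11  10   8   6   4   3 -33 -34 -32]
 [-32 -32 -34 -32   4   9   9   5   6   1 -33 -32 -32 -35 -32]
 [-32 -32 -32 -33 -34   3   3   1 -31 -35 -33 -32 -35 -34 -32]
 [-34 -35 -33 -32 -32 -32 -31 -33 -33 -33 -33 -35 -31   4   4]
 [  5   5 -33 -33 -33 -32 -34 -33 -30 -34 -34   5   5   6   4]
 [  6   7   7 -32 -34 -34 -34 -31 -32   5   6   7   6   7   5]]
```

The tip is now at about z = +1 mm relative to the hinge (pixel (206,248)), so the offset is a steady 37 mm. I go 18 mm lower to put the pads on the bar.

Emit:
play_rows(
  moves=[
    [[0,0,0.5],[0,0,0],70],
    [[0,0,1.0],[0,0,0],70],
    [[0,0,1.5],[0,0,0],70],
    [[0,0,1.8],[0,0,0],70],
    [[0,0,1.8],[0,0,0],70],
  ],
)

```text
time_s: 4.65
position: [0.5177, 0.2142, 0.0558]
orientation: [-179.9, -0.1, -2.6]
contact_force: [-0.3, 1.1, -0.7]
opening: 0.698
```

```bash
python3 - <<'E'
from h import *
np.set_printoptions(linewidth=200,suppress=True)
st(); fing("pics/side6.png")
p,d=env.grab_frame("side"); w=pts("side",d)-HINGE
print((w@ey*1e3).round(0).astype(int)[240:264:2,192:222:2]);print((w[...,2]*1e3).round(0).astype(int)[240:264:2,192:222:2])
E
```

```text
t 4.65 tcp [0.5177 0.2142 0.0558] [-179.9   -0.1   -2.6] F [-0.3  1.1 -0.7] op 0.698 
 grasp rel hinge mm [-155.9   -0.   -35.2] q [ 42.6  17.  -24.1   0.1 -48.8  44.8]
finger outer y -46.0 bottom z pct1,5 [-24.4 -22.1 -18.8] x range [-204.3 -162.5 -100.9] 257
[[  -9  -13  -81  -88  -87  -88  -88  -87  -88  -90  -50  -49    5    1    1]
 [  23  -11  -21  -88  -88  -88  -89  -87  -48  -48  -49  -49   -2   -6   -5]
 [  21   20   15  -84  -86  -90  -49  -47  -48  -48  -48  -46   -8  -11  -12]
 [  17   15   12    9  -38  -45  -49  -47  -50  -49  -44  -46  -12  -15  -18]
 [  12    7    7    6  -37  -43  -46  -46  -46  -44  -45  -45  -16  -19  -20]
 [   8    4    1   -1  -36  -42  -47  -44  -46  -46  -48  -48  -21  -69  -71]
 [ -44  -46   -2   -3  -33  -41  -46  -47  -46  -47  -46  -66  -69  -69  -75]
 [ -48  -50  -52  -10  -10  -41  -49  -48  -46  -66  -70  -71  -75  -74  -77]
 [ -53  -53  -56 -711  -14  -20  -44  -67  -68  -70  -73 -711  -77  -80  -84]
 [ -57  -57  -60  -62  -64  -68  -68 -711  -73  -77  -78  -82  -81  -84  -86]
 [ -60  -63  -66  -69  -69  -72  -75  -76  -77  -81  -81  -
[... 154 characters left out ...]
4 -35]
 [-31  -4   2  54  53  52  50  47  13  11  10   9 -32 -32 -34]
 [-33 -34 -32  48  48  49  14  10   9   8   6   3 -32 -31 -32]
 [-34 -33 -33 -32   4   9  10   7   8   4  -1  -2 -32 -32 -31]
 [-33 -31 -33 -34   0   3   4   2   1  -3  -5  -6 -33 -32 -34]
 [-34 -33 -32 -32  -4  -1   1  -3  -3  -6  -5  -8 -33   7   7]
 [  6   6 -33 -34 -11  -6  -4  -5  -7  -8 -11   5   5   4   7]
 [  5   5   5 -33 -34 -10  -5  -8 -11   4   6   5   7   4   5]
 [  6   4   5 564 -34 -31 -13   5   5   4   5 564   5   5   7]
 [  6   4   5   4   4   6   4 564   5   7   6   7   5   5   6]
 [  4   5   6   7   5   6   7   6   5   6   5   7   5   5   5]
 [  5   4   7   5   5   5   5   5   4   6   4   7   5   7   6]]
```

View pics/side6.png

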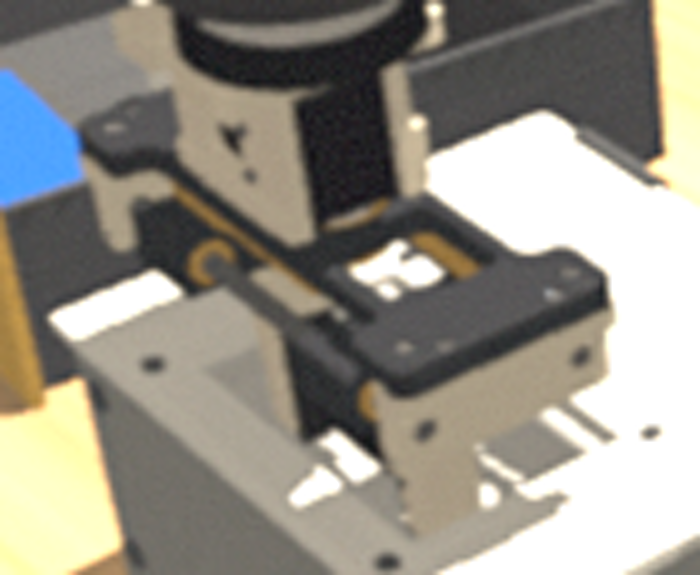

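The tip is inside the dish, about 17 mm below the bar's centre. Now I close.

Emit:
play_rows(
  moves=[
    [[0,0,0],[0,0,0],55],
    [[0,0,0],[0,0,0],50],
    [[0,0,0],[0,0,0],40],
    [[0,0,0],[0,0,0],20],
    [[0,0,0],[0,0,0],20],
    [[0,0,0],[0,0,0],20],
  ],
  grip_force=35,
)

```text
time_s: 5.35
position: [0.5182, 0.2153, 0.0566]
orientation: [-179.9, -0.2, -2.6]
contact_force: [-2.7, 5.6, 0.4]
opening: 0.471
```

```bash
python3 - <<'E'
from h import *
st()
print("bar disp targets (case x,z mm) along paddle then lid")
b0=barpos(0,0)
s=env.observe();R0=Rn.from_euler('xyz',s["orientation"],degrees=True)
for th,ph in[(0,.1),(0,.2),(0,.3),(0,.4),(0,.5),(0,.6),(.1,.6),(.2,.6),(.3,.6),(.4,.6),(.5,.6),(.6,.6),(.7,.6),(.8,.6),(.9,.6),(1,.6),(1.05,.6)]:
    print(th,ph,np.round(R0.inv().apply(barpos(th,ph)-b0)*100,2))
E
```

```text
t 5.35 tcp [0.5182 0.2153 0.0566] [-179.9   -0.2   -2.6] F [-2.7  5.6  0.4] op 0.471 
 grasp rel hinge mm [-155.4    1.   -34.4] q [ 42.6  16.9 -24.    0.1 -48.8  44.8]
bar disp targets (case x,z mm) along paddle then lid
0 0.1 [ 0.03 -0.   -0.49]
0 0.2 [ 0.1  -0.   -0.97]
0 0.3 [ 0.22 -0.   -1.45]
0 0.4 [ 0.39 -0.   -1.91]
0 0.5 [ 0.61 -0.01 -2.35]
0 0.6 [ 0.87 -0.01 -2.76]
0.1 0.6 [ 1.22 -0.01 -4.23]
0.2 0.6 [ 1.72 -0.01 -5.65]
0.3 0.6 [ 2.36 -0.02 -7.02]
0.4 0.6 [ 3.14 -0.02 -8.32]
0.5 0.6 [ 4.04 -0.02 -9.53]
0.6 0.6 [  5.05  -0.03 -10.65]
0.7 0.6 [  6.17  -0.03 -11.66]
0.8 0.6 [  7.39  -0.03 -12.55]
0.9 0.6 [  8.69  -0.03 -13.31]
1 0.6 [ 10.06  -0.03 -13.95]
1.05 0.6 [ 10.77  -0.03 -14.21]
```

The bar is pinched: the opening is 41.4 mm against 42 mm expected. Now I pull the paddle up along its arc.

Emit:
play_rows(
  moves=[
    [[0,-0.05,-0.25],[0,0,0],20],
    [[0.05,-0.1,-0.5],[0,0,0],20],
    [[0.1,-0.1,-1.0],[0,0,0],20],
    [[0.2,-0.1,-1.4],[0,0,0],20],
    [[0.4,-0.1,-1.9],[0,0,0],20],
    [[0.6,-0.1,-2.3],[0,0,0],20],
    [[0.8,-0.1,-2.7],[0,0,0],20],
    [[0.8,-0.1,-2.7],[0,0,0],20],
  ],
)

```text
time_s: 6.15
position: [0.5252, 0.2151, 0.0835]
orientation: [-179.9, -0.1, -2.6]
contact_force: [-4.3, -1.4, -8.5]
opening: 0.475
```

```bash
cat >> h.py <<'E'
def nxt(lst,gz0=-.0355,gx0=-.1555,gy0=.001): # targets (th,ph) from current measured pose, using rest grasp reading rel hinge
    s=env.observe();R0=Rn.from_euler('xyz',s["orientation"],degrees=True)
    g=s["position"]-R0.apply([0,0,.019])
    rest=HINGE+ex*gx0+ey*gy0+ez*gz0
    for th,ph in lst: 
        print(th,ph,np.round(R0.inv().apply(rest+barpos(th,ph)-barpos(0,0)-g)*100,2), np.round((R0.inv()*tool(0)).as_rotvec(degrees=True),1))
E
python3 - <<'E'
from h import *
st();fing("pics/side7.png"); nxt([(0,.6)]+[(i/10,.6) for i in range(1,6)])
E
```

```text
t 6.15 tcp [0.5252 0.2151 0.0835] [-1.799e+02 -1.000e-01 -2.600e+00] F [-4.3 -1.4 -8.5] op 0.475 
 grasp rel hinge mm [-148.4    1.2   -7.5] q [ 42.   15.8 -21.4   0.  -52.7  45.3]
finger outer y -36.0 bottom z pct1,5 [-24.6 -20.6 -18.1] x range [-204.5 -153.3 -101.3] 231
0 0.6 [0.15 0.02 0.01] [-0.1 -0.1 -0. ]
0.1 0.6 [ 0.51  0.02 -1.46] [-0.1 -0.1 -0. ]
0.2 0.6 [ 1.    0.01 -2.88] [-0.1 -0.1 -0. ]
0.3 0.6 [ 1.64  0.01 -4.25] [-0.1 -0.1 -0. ]
0.4 0.6 [ 2.41  0.01 -5.55] [-0.1 -0.1 -0. ]
0.5 0.6 [ 3.31  0.01 -6.76] [-0.1 -0.1 -0. ]
```

View pics/side7.png

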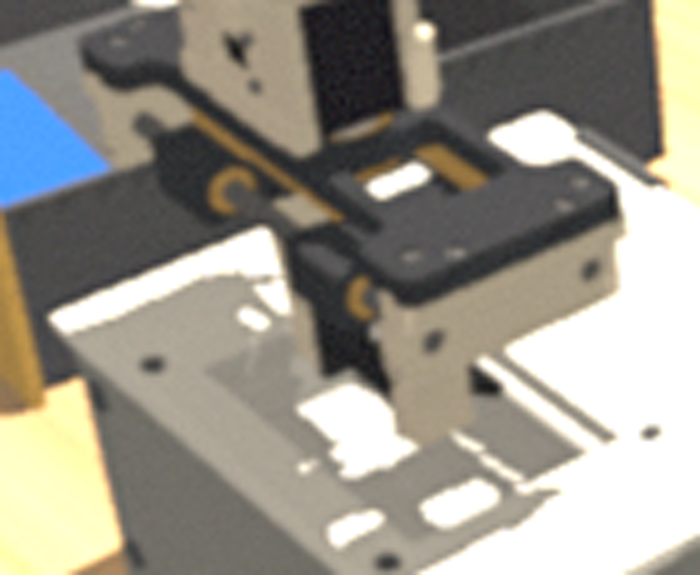

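The paddle has followed (about 9 N of pull, opening still 0.475). Now I raise the lid.

Emit:
play_rows(
  moves=[
    [[0.25,0,-0.4],[0,0,0],20],
    [[0.4,0,-0.9],[0,0,0],20],
    [[0.5,0,-1.5],[0,0,0],20],
    [[0.75,0,-2.2],[0,0,0],20],
    [[1.0,0,-2.9],[0,0,0],20],
    [[1.3,0,-3.6],[0,0,0],20],
    [[1.65,0,-4.25],[0,0,0],20],
    [[1.65,0,-4.25],[0,0,0],20],
  ],
)

```text
time_s: 7.0
position: [0.5416, 0.2143, 0.1269]
orientation: [-179.9, -0.1, -2.6]
contact_force: [-6.9, 0.3, -6.7]
opening: 0.475
```

```bash
python3 - <<'E'
from h import *
st(); nxt([(.3,.6)]+[(i/20,.6) for i in range(7,16)])
p,d=env.grab_frame("side"); cv2.imwrite("pics/side8.png",p)
E
```

```text
t 7.0 tcp [0.5416 0.2143 0.1269] [-1.799e+02 -1.000e-01 -2.600e+00] F [-6.9  0.3 -6.7] op 0.475 
 grasp rel hinge mm [-132.     1.1   35.9] q [ 40.8  14.6 -16.5   0.  -58.7  46.5]
0.3 0.6 [-0.02  0.01  0.11] [-0.1 -0.1 -0. ]
0.35 0.6 [ 0.35  0.01 -0.55] [-0.1 -0.1 -0. ]
0.4 0.6 [ 0.75  0.01 -1.19] [-0.1 -0.1 -0. ]
0.45 0.6 [ 1.19  0.01 -1.81] [-0.1 -0.1 -0. ]
0.5 0.6 [ 1.65  0.01 -2.4 ] [-0.1 -0.1 -0. ]
0.55 0.6 [ 2.14  0.01 -2.97] [-0.1 -0.1 -0. ]
0.6 0.6 [ 2.66  0.01 -3.52] [-0.1 -0.1 -0. ]
0.65 0.6 [ 3.21  0.   -4.04] [-0.1 -0.1 -0. ]
0.7 0.6 [ 3.78  0.   -4.53] [-0.1 -0.1 -0. ]
0.75 0.6 [ 4.38  0.   -4.99] [-0.1 -0.1 -0. ]
```

View pics/side8.png

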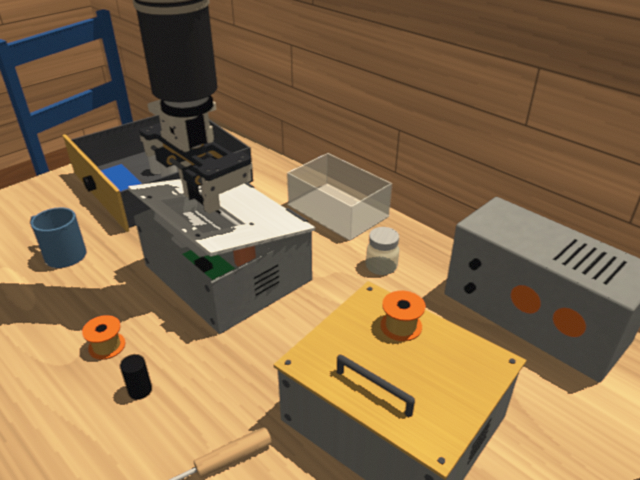

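The lid is lifting (front edge from about (130,190) to (205,250)) and the circuit shows at (205,262). I continue.

Emit:
play_rows(
  moves=[
    [[0.35,0,-0.5],[0,0,0],20],
    [[0.75,0,-1.2],[0,0,0],20],
    [[1.2,0,-1.8],[0,0,0],20],
    [[1.65,0,-2.4],[0,0,0],20],
    [[2.15,0,-3.0],[0,0,0],20],
    [[2.65,0,-3.5],[0,0,0],20],
    [[3.2,0,-4.05],[0,0,0],20],
    [[3.2,0,-4.05],[0,0,0],20],
  ],
)

```text
time_s: 7.85
position: [0.5733, 0.2129, 0.1685]
orientation: [-179.9, -0.1, -2.7]
contact_force: [-9.3, 2.0, -5.6]
opening: 0.469
```

```bash
python3 - <<'E'
from h import *
st(); nxt([(.65,.6)]+[(i/20,.6) for i in range(14,23)])
p,d=env.grab_frame("side"); cv2.imwrite("pics/side9.png",p[0:330,50:400])
E
```

```text
t 7.85 tcp [0.5733 0.2129 0.1685] [-1.799e+02 -1.000e-01 -2.700e+00] F [-9.3  2.  -5.6] op 0.469 
 grasp rel hinge mm [-100.2    1.1   77.5] q [ 38.6  15.4  -9.6  -0.  -64.9  48.7]
0.65 0.6 [0.03 0.01 0.12] [-0.1 -0.1 -0. ]
0.7 0.6 [ 0.6   0.01 -0.38] [-0.1 -0.1 -0. ]
0.75 0.6 [ 1.2   0.01 -0.84] [-0.1 -0.1 -0. ]
0.8 0.6 [ 1.82  0.01 -1.27] [-0.1 -0.1 -0. ]
0.85 0.6 [ 2.45  0.01 -1.67] [-0.1 -0.1 -0. ]
0.9 0.6 [ 3.11  0.01 -2.04] [-0.1 -0.1 -0. ]
0.95 0.6 [ 3.79  0.01 -2.38] [-0.1 -0.1 -0. ]
1.0 0.6 [ 4.48  0.01 -2.68] [-0.1 -0.1 -0. ]
1.05 0.6 [ 5.19  0.   -2.94] [-0.1 -0.1 -0. ]
1.1 0.6 [ 5.91  0.   -3.18] [-0.1 -0.1 -0. ]
```

View pics/side9.png

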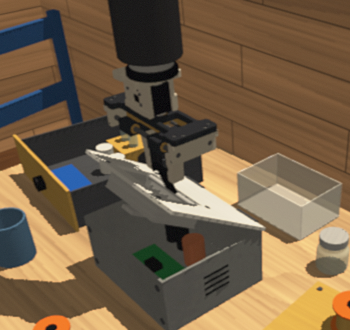

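Emit:
play_rows(
  moves=[
    [[0.6,0,-0.4],[0,0,0],20],
    [[1.2,0,-0.85],[0,0,0],20],
    [[1.8,0,-1.25],[0,0,0],20],
    [[2.45,0,-1.65],[0,0,0],20],
    [[3.1,0,-2.05],[0,0,0],20],
    [[3.8,0,-2.4],[0,0,0],20],
    [[4.5,0,-2.7],[0,0,0],20],
    [[5.2,0,-2.95],[0,0,0],20],
  ],
)

```text
time_s: 8.7
position: [0.6245, 0.2106, 0.2001]
orientation: [-179.9, -0.0, -2.6]
contact_force: [-12.0, 2.8, -0.4]
opening: 0.466
```

```bash
cat >> h.py <<'E'
def lid(n="side",show=None):
    p,d=env.grab_frame(n); w=pts(n,d)-HINGE
    X,Y,Z=w@ex,w@ey,w[...,2]
    hsv=cv2.cvtColor(p,cv2.COLOR_BGR2HSV)
    m=(abs(Y)<.118)&(abs(Y)>.075)&(X>-.19)&(X<-.01)&(Z>.02)&(Z<.2)&(hsv[...,1]<70)&(d>0)
    A=np.degrees(np.arctan2(Z[m],-X[m])); hst,e=np.histogram(A,bins=np.arange(0,95,3)); print(n,"lid angle median",np.median(A).round(1),m.sum(),"mode",e[hst.argmax()])
    if show: cv2.imwrite(show,p)
E
python3 - <<'E'
from h import *
st(); nxt([(1.0,.6),(1.05,.6),(1.1,.6)])
lid("side","pics/side10.png"); lid("top","pics/top10.png")
E
```

```text
t 8.7 tcp [0.6245 0.2106 0.2001] [-179.9   -0.    -2.6] F [-12.    2.8  -0.4] op 0.466 
 grasp rel hinge mm [-48.9   1.2 109.1] q [ 35.5  18.7  -0.7  -0.1 -70.5  51.9]
1.0 0.6 [-0.65  0.02  0.47] [-0.1 -0.   0. ]
1.05 0.6 [0.06 0.02 0.21] [-0.1 -0.   0. ]
1.1 0.6 [ 0.78  0.02 -0.02] [-0.1 -0.   0. ]
side lid angle median 54.9 869 mode 54
top lid angle median 57.9 2729 mode 57
```

View pics/side10.png

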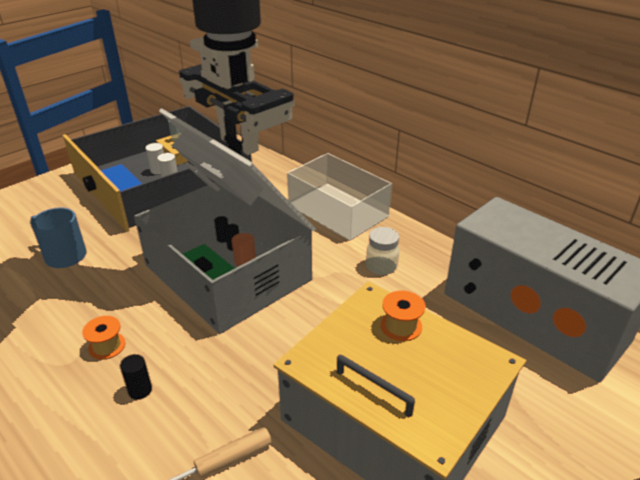

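View pics/top10.png

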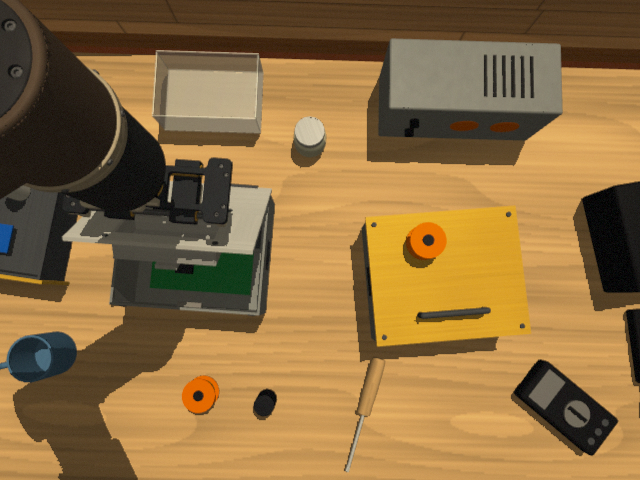

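The lid is at about 55–58° with the circuit exposed. I add a few degrees of margin, then release.

Emit:
play_rows(
  moves=[
    [[0.4,0,0],[0,0,0],20],
    [[0.8,0,-0.05],[0,0,0],20],
    [[0.8,0,-0.05],[0,0,0],20],
    [[0.8,0,-0.05],[0,0,0],20],
  ],
)

```text
time_s: 9.2
position: [0.634, 0.2102, 0.2034]
orientation: [-179.8, -0.2, -2.6]
contact_force: [-9.3, 1.9, -1.1]
opening: 0.46
```

```bash
python3 - <<'E'
from h import *
st(); lid("side"); lid("top")
E
```

```text
t 9.2 tcp [0.634  0.2102 0.2034] [-179.8   -0.2   -2.6] F [-9.3  1.9 -1.1] op 0.46 
 grasp rel hinge mm [-39.5   1.2 112.4] q [ 35.   19.3   0.5  -0.  -71.   52.4]
side lid angle median 58.5 950 mode 57
top lid angle median 61.2 2475 mode 60
```

Now I release, wait for the spring, then back off along the lid normal (+x and up).

Emit:
play_rows(
  moves=[
    [[0,0,0],[0,0,0],60],
    [[0,0,0],[0,0,0],70],
    [[0,0,0],[0,0,0],70],
    [[0,0,0],[0,0,0],70],
    [[1,0,-0.5],[0,0,0],70],
    [[2.5,0,-1.3],[0,0,0],70],
    [[4,0,-2.5],[0,0,0],70],
    [[5,0,-4],[0,0,0],70],
  ],
)

```text
time_s: 10.1
position: [0.6847, 0.2075, 0.2437]
orientation: [-179.9, -0.2, -2.6]
contact_force: [-0.5, -0.2, 0.1]
opening: 0.7
```

```bash
python3 - <<'E'
from h import *
st(); lid("side","pics/side11.png"); lid("top","pics/top11.png")
E
```

```text
t 10.1 tcp [0.6847 0.2075 0.2437] [-179.9   -0.2   -2.6] F [-0.5 -0.2  0.1] op 0.7 
 grasp rel hinge mm [ 11.3   0.9 152.7] q [ 32.4  22.9  11.    0.  -77.9  55. ]
side lid angle median 58.4 811 mode 57
top lid angle median 61.4 3196 mode 60
```

View pics/side11.png

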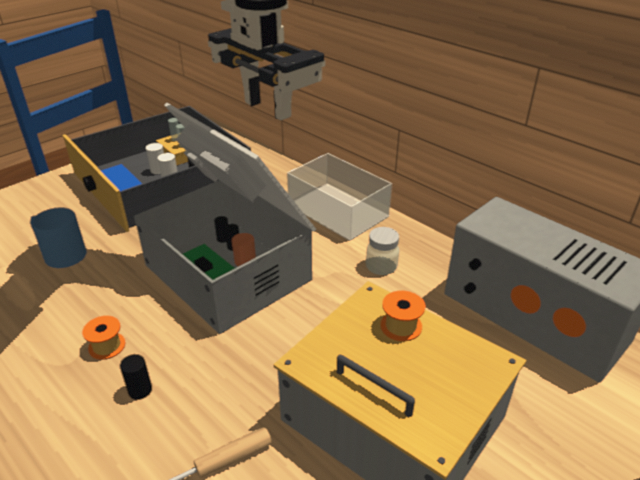

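View pics/top11.png

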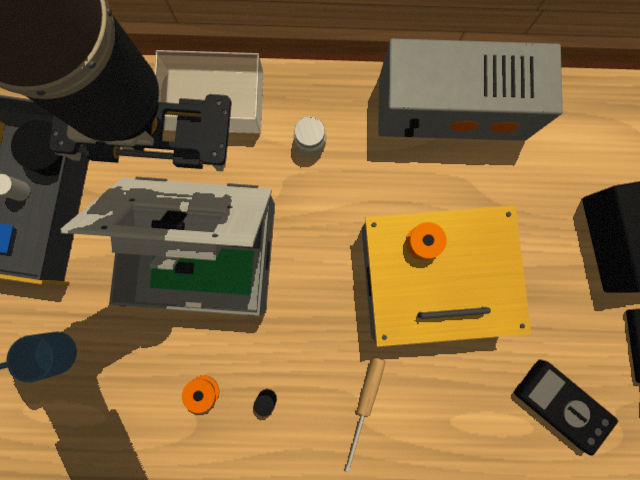

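The lid stands open and the gripper is clear of it. I check that the paddle is back in its dish and lift a little more.

Emit:
play_rows(
  moves=[
    [[0,0,-2],[0,0,0],70],
    [[0,0,-4],[0,0,0],70],
    [[0,0,-6],[0,0,0],70],
    [[0,0,-6],[0,0,0],70],
    [[0,0,-6],[0,0,0],70],
  ],
)

```text
time_s: 10.7
position: [0.6854, 0.2077, 0.3056]
orientation: [-179.7, -0.5, -2.6]
contact_force: [-0.3, 0.1, -0.9]
opening: 0.7
```

```bash
python3 - <<'E'
from h import *
st(); lid("side")
p,d=env.grab_frame("top"); w=pts("top",d)-HINGE; X,Y,Z=w@ex,w@ey,w[...,2]
hsv=cv2.cvtColor(p,cv2.COLOR_BGR2HSV)
# lid plane from upper white border
m=(abs(Y)<.118)&(abs(Y)>.072)&(X>-.19)&(X<0.03)&(Z>.0)&(Z<.2)&(hsv[...,1]<70)&(hsv[...,2]>90)&(d>0)
c=np.polyfit(Z[m],X[m],1)
for _ in range(3):
    r=X-np.polyval(c,Z); k=m&(abs(r)<.006); c=np.polyfit(Z[k],X[k],1)
th=np.arctan2(1,-c[0]); print("lid plane deg",np.degrees(th).round(1),k.sum())
S=-X*np.cos(th)+Z*np.sin(th); N=X*np.sin(th)+Z*np.cos(th)
print("lid N mm",np.median(N[k])*1e3)
b=(hsv[...,2]<40)&(abs(Y)<.025)&(S>.1)&(S<.18)&(N>-.02)&(N<.06)&(d>0)
print("dark",b.sum(),"S",np.percentile(S[b],[2,50,98]).round(4),"N",np.percentile(N[b],[2,25,50,75,98]).round(4),"Y",np.percentile(Y[b],[2,98]).round(4))
f=b&(S>.148);print("bar N",f.sum(),np.median(N[f])*1e3)
cv2.imwrite("pics/top12.png",cv2.resize(cv2.convertScaleAbs(p[160:320,50:290],alpha=1.8,beta=15),None,fx=3,fy=3))
E
```

```text
t 10.7 tcp [0.6854 0.2077 0.3056] [-179.7   -0.5   -2.6] F [-0.3  0.1 -0.9] op 0.7 
 grasp rel hinge mm [ 11.8   1.  214.6] q [ 32.4  21.8  17.2   0.1 -84.8  54.9]
side lid angle median 58.4 812 mode 57
lid plane deg 58.5 2672
lid N mm 6.881057015109467
dark 464 S [0.1158 0.1576 0.1645] N [-0.0014  0.0027  0.0036  0.0044  0.0073] Y [-0.0198  0.0201]
bar N 261 3.9520904116177173
```

View pics/top12.png

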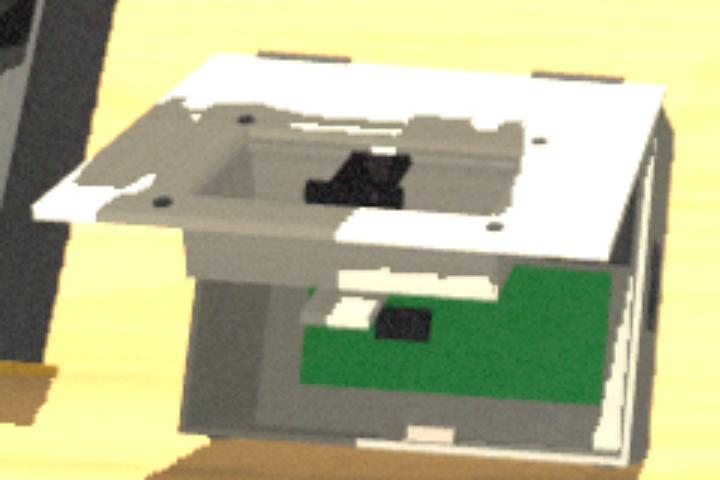

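The lid plane is at 58.5°. The bar is at S ≈ 157 mm, N ≈ 4 mm, which is its rest position in the dish. The arm is clear and feels no force, so I hand in.

```bash
python3 - <<'E'
from bench import env
print(env.close_job())
E
```

```text
the job is handed in; nothing more can be done
None
```

The case is open: I pinched the paddle's cross-bar, pulled it up to trip the latch, and raised the lid with it. Then I let go and backed off along the lid's normal. I handed in at about 11 s.

**Last checks**
- **Lid:** it stood unsupported at about 58.5° by a plane fit to the depth image. Rougher estimates ranged from 58.4° to 61.4°, and the reading did not change by more than 0.2° after release.
- **Paddle:** it is back at rest in its dish. The bar sat about 157 mm from the hinge and within the lid's thickness.
- **Gripper:** it was clear of everything, with contact force around 1 N or less, which is noise level. The highest contact force I read was about 12 N, while lifting.

**What disagreed:** the reported TCP was about 37 mm lower than the fingertips seen in the depth image. My first close therefore passed above the bar without touching it. I went by the camera for height, reopened, went lower and gripped the bar at 41 mm, against 42 mm expected. I did not find the cause of the offset, and I kept the tool vertical so that it would not matter.

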